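# Load the warm-holding station and lower its cover

## Task

Set the lidded pan on the deck of the warm-holding station, under the raised cover, flat and square with the notch of its base plate over the orange key; put it down rather than drop it, and let go. Then bring the cover all the way down by its red bar, guiding it so that it comes to rest gently on its stops instead of falling shut, and let go. Leave the bottle, jar and can where they stand.

Things in the scene. Friction and masses are not known exactly. Their poses are not given: they have to be found in the camera images.
- station: Fixed steel slab 270 mm deep (x -125 to +145 mm) x 250 wide x 25 high. Origin at counter height, straight under the pan's place; +x points from its front to its hinge, z up. Two hinge towers (x 125, y +-112 mm) rise 140 mm above the counter; two stop posts, 18 mm across (x -74, y +-92 mm), rise 97 mm above the deck. Between them the deck is clear but for the key.
- seat (a point): Point on the deck's top (25 mm above the counter) where the pan's origin belongs; axes as the station's. The pan stands square when its x axis points as the station's.
- key_top (a point): Centre of the top of the orange key on the deck: 20 mm long (x) x 12 wide (y) x 14 high, at x = -64, y = 0 in the station's frame.
- cover_hinge (a point): Middle of the cover's hinge axis (along the station's y), 115 mm behind the seat (+x) and 130 mm above the counter. The cover is an aluminium plate 205 mm wide, 6 thick, its front edge 200 mm from the hinge, 0.6 kg; when down its underside is 101 mm above the deck.
- cover (a joint): Cover angle, rad: 0 = down on its stops, grows as it is raised, upper stop 1.1. Starts at 0.95 to 1.05, sloping over the rear of the deck, in the way of a tool held upright over the seat; a tool leaned about 25 to 35 degrees back towards the station's front has room. The stiff hinge (0.55 N m) holds it above about 0.7 rad; lower down it falls if not held. A few newtons at the bar move it.
- cover_bar (a point): Middle of the cover's red grip bar: round, 14 mm thick, along the station's y, 245 mm from the hinge axis, carried by two arms at y = +-70 mm (128 mm of free bar between them), with an open gap of 38 mm between bar and plate. It can be pinched from straight above, one finger in front of it and one in the gap; it turns in the grip as the cover swings.
- pan: Lidded steel pan, 0.3 to 0.6 kg, on a dark base plate 150 mm long (x) x 110 wide x 10 thick; origin at the centre of the plate's underside, z up. The lid's top is 37 mm above the underside. On the lid over the origin stands a black grip blade: 60 mm long along x, 10 thick along y, from 37 to 84 mm above the underside. Starts on the counter, +x pointing roughly away from the robot.
- pan_grip (a point): Point in the blade of the pan, 70 mm above the pan's underside, over its origin: to be pinched across y, with the tool upright or leaned along x.
- pan_notch (a point): Middle of the pan's notch, at underside level, 63 mm to -x of the pan's origin: 20 mm wide (y), 24 deep (x), cut right through the plate in the middle of its -x end and open to -x. On the seat the key stands in it with 4 mm to spare at each side and 3 mm at its inner end.
- oil_bottle: Bystander: green bottle 64 mm across, 190 high; origin at its underside.
- spice_jar: Bystander: reddish jar 66 mm across, 110 high; origin at its underside.
- drink_can: Bystander: yellow can 66 mm across, 120 high; origin at its underside.
Mind the look-alikes: they are no part of the job. What is meant by the pan is not green or pink, and is the smaller of those in its own colour.

How it is judged (in metres and radians):
On the way, in this order (a step that is already met when the one before it is completed fails the run):
1. the pan stands on the deck with the key in its notch, let go, while the cover is still up (x of pan in the frame of seat between -0.008 and 0.01 m and y of pan in the frame of seat between -0.006 and 0.006 m and z of pan in the frame of seat below 0.003 m and angle between the x axis of pan and the x axis of station, either way round below 0.14 rad and angle between pan's own z axis and vertical below 0.04 rad and contact force between pan and the fingers below 0.3 N and linear speed of pan below 0.03 m/s and value of joint cover above 0.6 rad), for 0.2 s.
2. the cover is down on its stops (value of joint cover below 0.03 rad), for 0.2 s.
At the end, for the whole second after the job is handed in: The pan is at rest and flat on the deck (within 3 mm of its height and 0.04 rad of level), its origin from 8 mm in front of to 10 mm behind the seat point and within 6 mm sideways, its x axis within 0.14 rad of the station's; the cover is down within 0.03 rad of its stops and at rest (x of pan in the frame of seat between -0.008 and 0.01 m and y of pan in the frame of seat between -0.006 and 0.006 m and z of pan in the frame of seat below 0.003 m and angle between the x axis of pan and the x axis of station, either way round below 0.14 rad and angle between pan's own z axis and vertical below 0.04 rad and value of joint cover below 0.03 rad and velocity of joint cover between -0.1 and 0.1 rad/s and linear speed of pan below 0.02 m/s and contact force between pan and the fingers below 0.3 N); the robot touches nothing.
It fails at once if the cover falls or is slammed: it swings down faster than 1.2 rad/s in the last 0.3 rad (value of joint cover below 0.3 rad and velocity of joint cover below -1.2 rad/s).
It fails at once if the pan is dropped: it falls untouched faster than 0.45 m/s (linear speed of pan above 0.45 m/s and contact force between pan and anything else below 0.01 N).
It fails at once if a bystander is moved by more than 25 mm or tipped (distance of any of oil_bottle, spice_jar, drink_can from where it was at the start of the episode above 0.025 m or angle between any of oil_bottle, spice_jar, drink_can's own z axis and vertical above 0.3 rad).
It also fails if it takes over 64 s, if anything falls off the work surface, if the arm or the gripper's body presses on something with over 40 N, if the wrist force passes 120 N, or if a joint passes its speed limit or range.

## Robot

A 6-joint arm with a two-finger parallel gripper is mounted at the origin on the work surface. World frame = base frame: x ahead of the robot, y to its left, z up, the work surface at z = 0. Lengths are in mm, angles in rad, forces in N, time in s.
With the tool pointing down it reaches from about 300 to 825 mm from the base axis. Payload 5.4 kg.
Tool frame: the origin (TCP) lies at the very end of the fingers, on their centre line; the grasp point (between the pads) lies 19 mm behind it; y points along the fingers, x is the direction in which the jaws open and shut, and the axes are right-handed (so a half turn about y gives the same grasp; the last joint's range is limited). The gripper opens to 92 mm and grips with 3 to 60 N. Pads are 20 mm wide; open, the fingers measure 128 mm over their backs; the gripper's body (75 mm by 189 mm) begins 69 mm behind the grasp point.
Start: joints at [1.057, 0.158, 1.597, -0, 1.386, -0.21], TCP at [172.02, 548.648, 214.601] pointing down, gripper open.
Joint ranges: [-2.91, 2.91], [-0.94, 2.29], [0.18, 2.7], [-1.29, 4.43], [0.17, 2.64], [-3, 3]. Speed limits (rad/s): [2.57, 2.57, 3.14, 3.14, 3.14, 3.14].

## Interface

Orientations are given as a unit quaternion [w, x, y, z].
In Python, from station import r, capture, calibration gives the robot as it stands. The module is installed in compiled form; this text tells all that it offers.
- The arm moves only by the shell command python3 -m crank 'ROWS'. ROWS is JSON, a list of rows, each a list of 5 numbers: the shift along the world's x, y, z in mm, then the turn about the world's z in rad, then the finger opening in mm, from 0 to 91.9. A call has 1 to 20 rows; each row is the pose to reach, as a shift and turn from the pose commanded when the call began; what a row does not reach only later rows make up. A row lasts 1/8 s, in which the tool goes at most 62.5 mm and 10.7 degrees, less where a joint would pass 70% of its speed; a pose out of reach is approached as far as the arm can. A call with a gripper value outside its range is refused whole. The fingers move at their own pace and stop on an object; the grip force is fixed at half the most. Time passes only in rows, so rows that repeat a pose let the fingers close. It gives the time, the measured TCP pose, the force and the opening at its end, in the units of the state.
- r.get_obs(): the state, without advancing time (a new reading comes with each control period).
- capture(name): name is "side" or "top" or "wrist"; returns (picture, depth): 480x640x3 uint8, blue, green, red; 480x640 float32, mm along the optical axis (not along the pixel's ray), 0 where there is no reading.
- calibration(name): a dict with "fovy" (degrees; the focal length in pixels is half the picture's height over the tangent of half this angle, whatever the lens; pixels are square), "cx", "cy" (the principal point, pixels), "view" (4x4, takes a point from world to camera coordinates). Camera axes: x right, y down, z forward; pixel columns grow to the right and rows downward; lengths in mm; the calibration is good to about 2 mm. A picture is of the moment at which its call begins: read the wrist's pose just before it. calibration takes no time and is no camera call; for the wrist camera it gives the pose at the moment of the call.
- r.job_done(): hands the job in, once; it reports no verdict.
The state is a dict: "time": time; "q": joint angles; "joint_velocities": joint speeds; "joint_efforts": joint torques, N m; "tcp_pos": TCP position; "ee_rot": TCP orientation; "ft_force": force on the tool from outside, world axes, zero at the start; "moment": the same for the moment, N m; "finger_gap": finger opening in mm.
Only numpy, scipy, OpenCV 4.12 (cv2) and the standard library are available. Lean on these libraries where they do the work, as an engineer would, in place of code of your own. Each camera call takes 0.05 s, during which the arm holds its last target.

## Working session

There is one attempt and no reset: what is moved stays moved. The work goes in short steps, Python scripts to look and compute and a shell command to move; the robot and the scene stay as the last step left them, time stands still between calls to the robot, and variables do not carry over. Pictures are saved under pics/ and viewed, and the job is handed in when it is done.

```bash
mkdir -p pics; cat > h.py <<'E'
import numpy as np, cv2
from station import r, capture, calibration
def K(c):
    return 240/np.tan(np.radians(c['fovy'])/2)
def save(n,fn):
    c=calibration(n); im,d=capture(n)
    cv2.imwrite(f'pics/{fn}.png',im); np.savez(f'pics/{fn}.npz',im=im,d=d,view=np.array(c['view']),f=K(c),cx=c['cx'],cy=c['cy'])
    return im,d,c
def load(fn): return np.load(f'pics/{fn}.npz')
def cloud(z):
    d=z['d'].astype(float); v,u=np.mgrid[0:480,0:640]; f=float(z['f'])
    p=np.stack([(u-z['cx'])/f*d,(v-z['cy'])/f*d,d],-1)
    V=z['view']; R=V[:3,:3];t=V[:3,3]
    w=(p-t)@R; w[d==0]=np.nan
    return w
def ray(z,u,v,h):
    V=z['view'];R=V[:3,:3];o=-R.T@V[:3,3]
    q=R.T@np.array([(u-z['cx'])/z['f'],(v-z['cy'])/z['f'],1.])
    return o+q*(h-o[2])/q[2]
def proj(z,p):
    q=z['view'][:3,:3]@np.asarray(p,float)+z['view'][:3,3]
    return q[0]/q[2]*z['f']+z['cx'],q[1]/q[2]*z['f']+z['cy']
E
python3 - <<'E'
from h import *
for n in ['side','top','wrist']:
    im,d,c=save(n,n+'0')
    V=np.array(c['view']); print(n,c['fovy'],c['cx'],c['cy'],-V[:3,:3].T@V[:3,3],V[2,:3])
print(r.get_obs())
E
```

```text
side 52.1624497634903 327.5138525035502 244.13821037208234 [-177.73398769 -690.7858586   703.28069484] [ 0.59429689  0.6185299  -0.51403499]
top 47.204257043354225 319.2599249687126 254.04066553795738 [ 225.61236663  -15.76893935 1347.87644565] [ 0.22487359  0.01227587 -0.97431061]
wrist 67.10089818756468 320.4798092570344 241.80938381678735 [108.46967413 568.81398803 383.81846206] [ 0.22836598 -0.07367854 -0.97078342]
{'time': 0.15, 'q': array([ 1.05688887e+00,  1.58858850e-01,  1.59793284e+00,  1.74645042e-05,
        1.38618877e+00, -2.10103527e-01]), 'joint_velocities': array([-6.19545923e-04, -1.55855160e-03, -2.88696053e-03,  1.02310986e-03,
        1.23749991e-03, -6.47298150e-05]), 'joint_efforts': array([ 7.52692940e-04, -3.85913336e+01, -3.22435677e+01,  7.00906408e-02,
        3.50824068e-02, -9.76092406e-05]), 'tcp_pos': array([171.79121697, 548.24136381, 213.87569602]), 'ee_rot': array([-0.56970624,  0.57009836,  0.41813245, -0.41903211]), 'ft_force': array([-0.03616683, -0.24219127,  0.731832  ]), 'moment': array([-0.02040051, -0.00183171,  0.00857588]), 'finger_gap': 92.08602290808844}
```

View pics/side0.png

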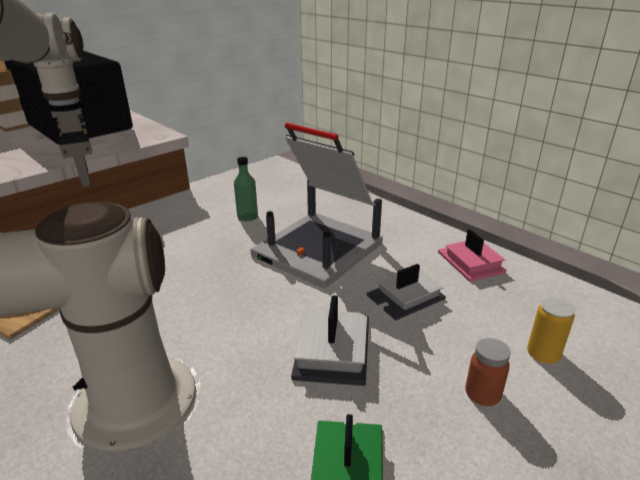

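View pics/top0.png

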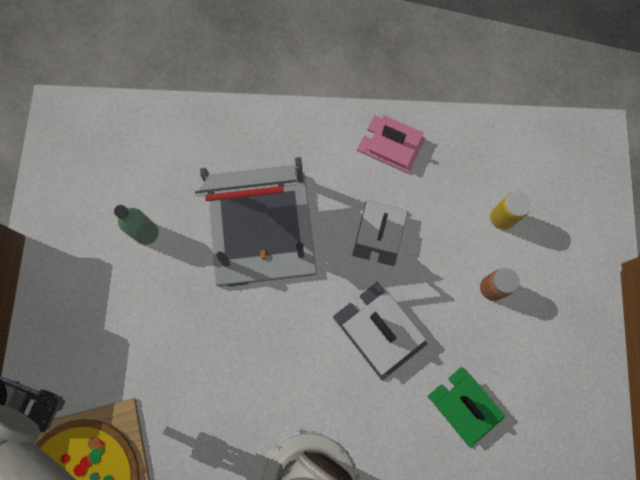

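View pics/wrist0.png

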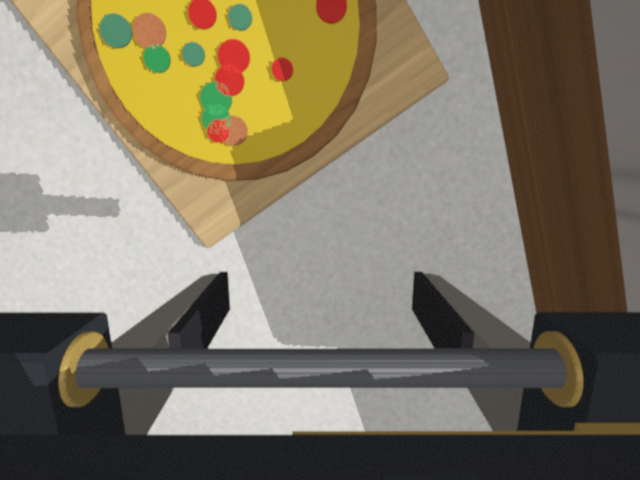

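```bash
python3 - <<'E'
from h import *
z=load('top0'); im=z['im']
c=im[185:395,320:440]; c=cv2.resize(c,None,fx=2.8,fy=2.8,interpolation=cv2.INTER_CUBIC); 
s=im[150:295,190:325]; s=cv2.resize(s,(int(135*3.2),int(145*3.2)),interpolation=cv2.INTER_CUBIC)
H=max(c.shape[0],s.shape[0]); o=np.zeros((H,c.shape[1]+s.shape[1],3),np.uint8);o[:c.shape[0],:c.shape[1]]=c;o[:s.shape[0],c.shape[1]:]=s
cv2.imwrite('pics/crop0.png',o);print(o.shape)
w=cloud(z)
for b in [(352,200,410,268),(333,283,428,380)]:
    p=w[b[1]:b[3],b[0]:b[2]]
    for lo,hi in [(6,16),(30,44),(60,95)]:
        m=(p[...,2]>lo)&(p[...,2]<hi); q=p[m][:,:2].astype(np.float32)
        if len(q)>10: print(lo,hi,len(q),np.median(p[m][:,2]),cv2.minAreaRect(q))
E
```

```text
(588, 768, 3)
6 16 498 9.824668369592992 ((597.5376586914062, -153.92825317382812), (140.27490234375, 169.03919982910156), 88.2069320678711)
30 44 1700 36.75026301945938 ((605.4570922851562, -151.25204467773438), (103.92227172851562, 114.72029113769531), 77.99765014648438)
60 95 118 82.81564550468016 ((596.397216796875, -149.11549377441406), (9.888629913330078, 59.1011962890625), 77.88114929199219)
6 16 1016 11.860145239265398 ((352.505859375, -155.25308227539062), (230.81787109375, 228.03726196289062), 2.7316789627075195)
30 44 312 43.180660866072515 ((344.9559631347656, -161.052734375), (147.2835235595703, 134.213623046875), 40.22346496582031)
60 95 75 77.09518525879952 ((348.673095703125, -148.7419891357422), (75.5935287475586, 1.7982187271118164), 40.07255172729492)
```

View pics/crop0.png

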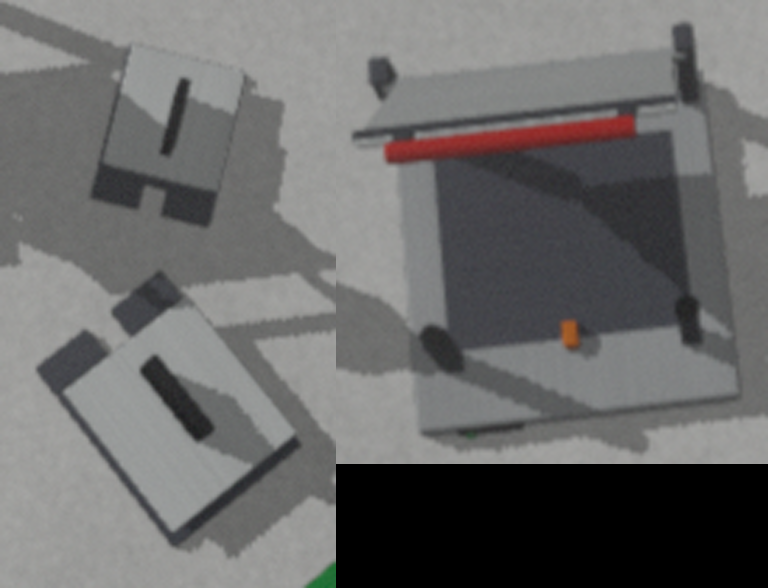

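```bash
cat >> h.py <<'E'
def mask(im,lo,hi,box=None):
    m=cv2.inRange(cv2.cvtColor(im,cv2.COLOR_BGR2HSV),lo,hi)
    if box:
        k=np.zeros_like(m);k[box[1]:box[3],box[0]:box[2]]=255;m&=k
    return m
def cen(m):
    v,u=np.nonzero(m);return u.mean(),v.mean(),len(u)
E
python3 - <<'E'
from h import *
for n,kb,bb in [('top0',(240,235,290,275),(190,175,300,215)),('side0',(285,240,315,260),(275,115,350,155))]:
    z=load(n);im=z['im'];w=cloud(z)
    m=mask(im,(3,150,90),(18,255,255),kb);u,v,k=cen(m);print(n,'key',u,v,k,ray(z,u,v,39),np.nanmedian(w[m>0],0))
    m=mask(im,(0,150,60),(6,255,255),bb)|mask(im,(172,150,60),(180,255,255),bb)
    u,v,k=cen(m);p=w[m>0];p=p[~np.isnan(p[:,0])];p=p[np.abs(p[:,2]-np.median(p[:,2]))<25];c=p.mean(0);_,s,vt=np.linalg.svd(p-c,full_matrices=False);
    t=(p-c)@vt[0]
    print('bar',u,v,k,'mid',c+vt[0]*(t.min()+t.max())/2,vt[0],np.degrees(np.arctan2(vt[0][0],-vt[0][1])),t.min(),t.max())
z=load('top0');w=cloud(z);im=z['im']
# deck top slab points
p=w[150:300,190:325].reshape(-1,3);m=(p[:,2]>20)&(p[:,2]<30);q=p[m][:,:2].astype(np.float32);print('slab',len(q),cv2.minAreaRect(q),np.median(p[m,2]))
m=(p[:,2]>115)&(p[:,2]<128)&(p[:,0]<np.median(q[:,0]));a=p[m];print('posts')
for s in (a[:,1]>np.median(q[:,1]),a[:,1]<=np.median(q[:,1])): print(s.sum(),a[s].mean(0))
p=w[200:268,352:410].reshape(-1,3);m=(p[:,2]>80)&(p[:,2]<90);q=p[m][:,:2].astype(np.float32);print('blade',len(q),cv2.minAreaRect(q),np.median(p[m,2]))
E
```

```text
top0 key 262.64285714285717 253.96428571428572 28 [521.27263203 139.0682348   39.        ] [520.7331499  138.69006097  38.02803804]
bar 245.17724867724868 192.86243386243387 378 mid [570.70619639 147.02360767 344.71598127] [-0.15672415  0.98763116 -0.00471551] -170.983093676785 -71.46436472008187 75.7992492849016
side0 key 300.0 250.58536585365854 41 [516.69874107 134.38728489  39.        ] [519.42036554 137.54227619  35.98040245]
bar 311.0652173913044 130.97826086956522 276 mid [567.86162288 145.93562276 341.65717066] [ 1.67391956e-01 -9.85889979e-01 -9.39088319e-04] 9.636220620492937 -80.42885413052632 73.47094786504898
slab 7732 ((591.072509765625, 150.54196166992188), (270.8175048828125, 249.85568237304688), 9.65414810180664) 25.004881358499535
posts
50 [494.97035632 227.18448094 120.79290286]
47 [525.96660852  46.49253427 121.13656007]
blade 90 ((596.6798095703125, -149.17616271972656), (9.888629913330078, 58.523136138916016), 77.88114929199219) 83.51710836282575
```

```bash
python3 - <<'E'
from h import *
from scipy.spatial.transform import Rotation as Ro
o=r.get_obs();q=o['ee_rot'];R=Ro.from_quat([q[1],q[2],q[3],q[0]]).as_matrix();t=o['tcp_pos'];print(R.round(3))
z=load('side0');w=cloud(z)
p=(w[0:200,20:140].reshape(-1,3)-t)@R
p=p[(np.abs(p[:,0])<150)&(np.abs(p[:,2])<150)]
for a in range(-420,10,20):
    m=(p[:,1]>=a)&(p[:,1]<a+20)
    if m.sum()>3: print(a,m.sum(),'jaw',p[m,0].min().round(),p[m,0].max().round(),'perp',p[m,2].min().round(),p[m,2].max().round())
z=load('wrist0');V=z['view'];c=-V[:3,:3].T@V[:3,3];print('cam in tool',(c-t)@R)
im=z['im']
zz=load('side0');cv2.imwrite('pics/tool0.png',cv2.resize(zz['im'][0:210,0:150],None,fx=2.8,fy=2.8))
E
```

```text
[[ 0.299 -0.001 -0.954]
 [ 0.954 -0.001  0.299]
 [-0.001 -1.     0.   ]]
-400 43 jaw -149.0 -127.0 perp -30.0 1.0
-380 100 jaw -149.0 -7.0 perp -57.0 -4.0
-360 240 jaw -150.0 11.0 perp -66.0 -26.0
-340 208 jaw -149.0 2.0 perp -69.0 -6.0
-320 203 jaw -150.0 5.0 perp -69.0 10.0
-300 288 jaw -49.0 4.0 perp -63.0 56.0
-280 351 jaw -42.0 -0.0 perp -55.0 45.0
-260 338 jaw -41.0 -1.0 perp -36.0 35.0
-240 347 jaw -41.0 3.0 perp -38.0 37.0
-220 297 jaw -41.0 1.0 perp -38.0 37.0
-200 332 jaw -42.0 12.0 perp -37.0 37.0
-180 264 jaw -46.0 -11.0 perp -35.0 32.0
-160 194 jaw -46.0 14.0 perp -22.0 24.0
-140 464 jaw -100.0 93.0 perp -31.0 31.0
-120 301 jaw -98.0 86.0 perp -31.0 31.0
-100 159 jaw -92.0 52.0 perp -31.0 31.0
-80 88 jaw -69.0 -57.0 perp -11.0 11.0
-60 76 jaw -68.0 -57.0 perp -10.0 11.0
-40 78 jaw -65.0 50.0 perp -10.0 10.0
-20 72 jaw -64.0 51.0 perp -10.0 10.0
cam in tool [   0.457484   -169.92314557   66.6281449 ]
```

View pics/tool0.png

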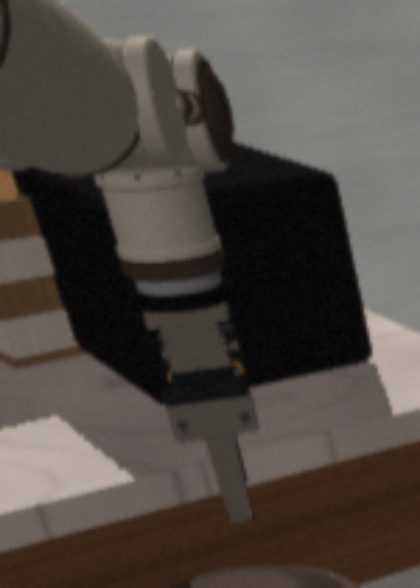

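Candidates for the pan: small grey at (380,233), large grey at (380,330), green (467,407) and pink (392,142). The small grey one fits: it is neither green nor pink, it is the smaller of the two greys, and the enlarged crop shows its notch facing the robot. 

The moves can't lean the tool, so I'll first nudge the cover up to its upper stop with closed fingers. That makes room for an upright tool towards the station's front.

```bash
python3 -m crank '[[0,0,110,0,0],[60,-80,110,0.1,0],[332,-412,110,0.472,0],[332,-412,110,0.472,0],[332,-412,110,0.472,0],[332,-412,110,0.472,0],[332,-412,110,0.472,0],[332,-412,110,0.472,0],[332,-412,110,0.472,0],[332,-412,110,0.472,0],[332,-412,110,0.472,0],[332,-412,110,0.472,0],[332,-412,110,0.472,0]]'; python3 - <<'E'
from h import *
save('side','side1');save('wrist','wrist1');print(r.get_obs())
E
```

```text
time: 1.78
tcp_pos: [503.3, 137.8, 324.6]
ee_rot: [-0.456, 0.456, 0.541, -0.541]
ft_force: [-0.9, 0.3, 0.4]
finger_gap: 0.3
{'time': 1.875, 'q': array([ 3.51228457e-02, -3.13646522e-02,  1.58094670e+00,  1.25776674e-04,
        1.59183858e+00, -1.70570477e+00]), 'joint_velocities': array([-0.00280563,  0.00326277, -0.0033727 , -0.00163319, -0.0039848 ,
       -0.00146059]), 'joint_efforts': array([-1.46418354e-01, -3.20199752e+01, -3.33511949e+01, -3.00345314e-02,
        7.13016232e-02,  2.48653894e-03]), 'tcp_pos': array([503.43214129, 137.70376558, 324.7345699 ]), 'ee_rot': array([-0.45572155,  0.45575208,  0.54072518, -0.54057764]), 'ft_force': array([ 0.791996  , -1.29269975,  0.14185003]), 'moment': array([ 0.0257158 , -0.01831579, -0.03034195]), 'finger_gap': 0.14626509480601516}
```

View pics/side1.png

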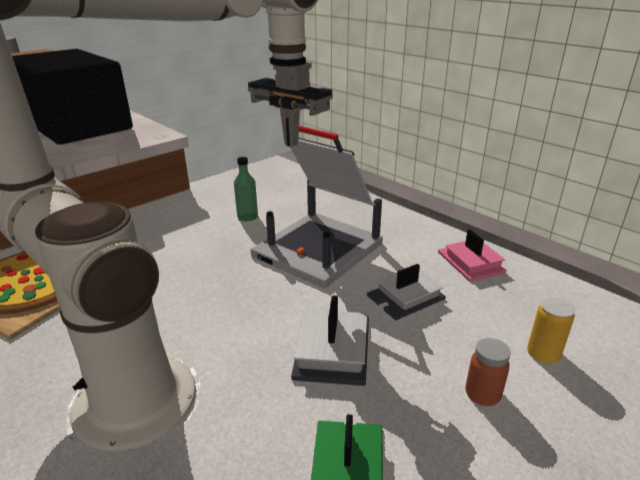

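View pics/wrist1.png

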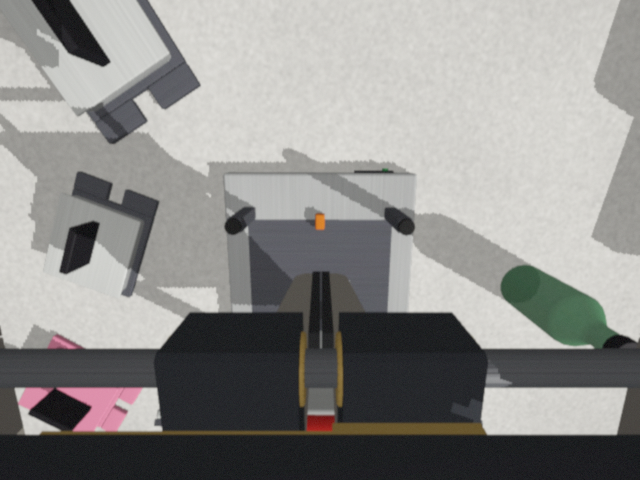

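```bash
python3 - <<'E'
from h import *
z=load('wrist1');im=z['im'];w=cloud(z)
m=mask(im,(3,150,90),(18,255,255),(300,200,340,240));u,v,k=cen(m);print('key',u,v,k,ray(z,u,v,39),np.nanmedian(w[m>0],0))
ys,xs=np.nonzero(m);print(xs.min(),xs.max(),ys.min(),ys.max())
# slab front corners (top edge)
for uv in [(224.5,174),(415,175)]: print(ray(z,*uv,25))
p=w[150:310,200:440].reshape(-1,3);s=(p[:,2]>23)&(p[:,2]<27);q=p[s][:,:2].astype(np.float32);print(cv2.minAreaRect(q),np.median(p[s,2]))
g=(p[:,2]>112)&(p[:,2]<126);a=p[g]
for t in (a[:,1]>140,a[:,1]<=140): print('post',t.sum(),a[t].mean(0) if t.sum() else None)
# dark deck patch edges
cv2.imwrite('pics/w1c.png',cv2.resize(im[150:300,200:440],None,fx=3.3,fy=3.3))
E
```

```text
key 319.47014925373134 221.34328358208955 134 [522.6212099 139.7570356  39.       ] [522.93943914 139.72530508  38.72661711]
315 324 214 229
[485.14209907  10.18319584  25.        ]
[445.25165299 250.40668346  25.        ]
((556.140625, 145.4088592529297), (188.29664611816406, 248.76290893554688), 9.755494117736816) 25.294363029376257
post 249 [497.10463042 227.77084569 120.8810102 ]
post 246 [527.28340211  48.42498515 121.17603061]
```

View pics/w1c.png

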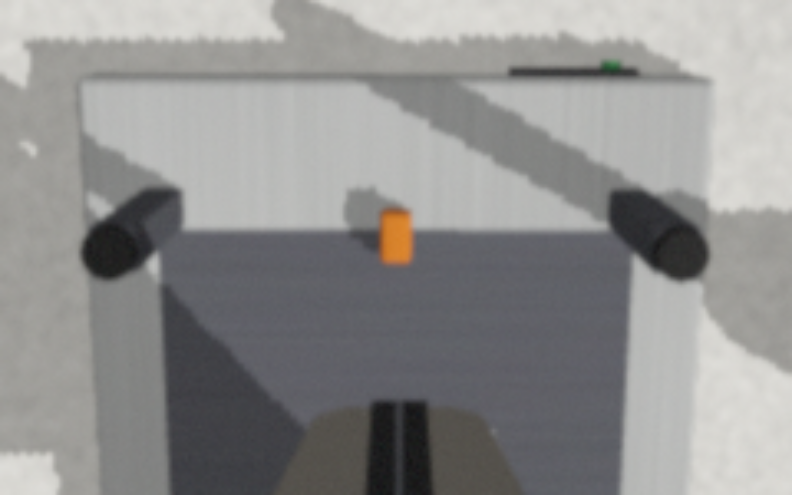

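```bash
python3 -m crank '[[25,4,-8,0,0],[49,8,-8,0,0],[52,9,-8,0,0],[56,9,-8,0,0],[59,10,-8,0,0],[62,10,-8,0,0],[65,11,-8,0,0],[65,11,-8,0,0]]'; python3 - <<'E'
from h import *
save('side','side2')
E
```

```text
time: 2.88
tcp_pos: [567.6, 147.9, 317.9]
ee_rot: [0.456, -0.456, -0.54, 0.541]
ft_force: [-5.2, -0.7, 4.0]
finger_gap: 0.4
```

```bash
python3 -m crank '[[3,0,0,0,0],[5,1,0,0,0],[6,1,0,0,0]]'; python3 - <<'E'
from h import *
im,d,c=save('side','side3');z=load('side3');w=cloud(z)
m=mask(im,(0,150,60),(6,255,255),(275,100,370,160))|mask(im,(172,150,60),(180,255,255),(275,100,370,160))
p=w[m>0];p=p[~np.isnan(p[:,0])];print(len(p),np.median(p,0),r.get_obs()['ft_force'])
cv2.imwrite('pics/s3c.png',cv2.resize(im[60:260,220:420],None,fx=3,fy=3))
E
```

```text
time: 3.3
tcp_pos: [572.6, 148.8, 318.0]
ee_rot: [0.457, -0.455, -0.539, 0.541]
ft_force: [-10.4, -2.3, 6.6]
finger_gap: 0.5
189 [588.76013924 120.32159786 351.47925316] [-9.50657237 -1.75455403  5.2905072 ]
```

View pics/s3c.png

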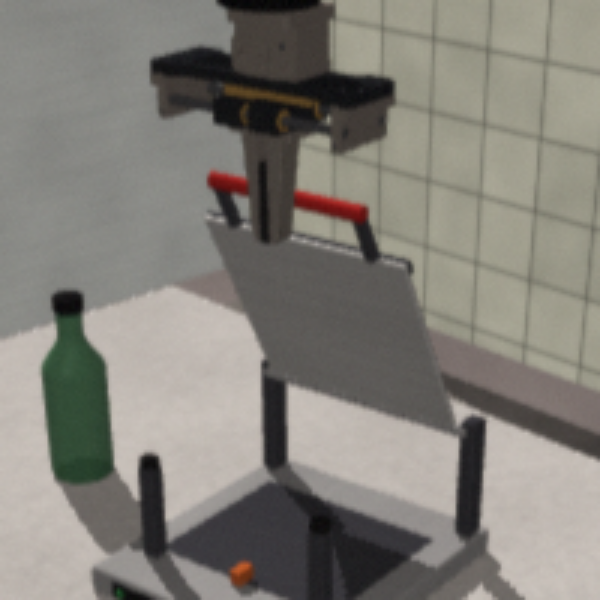

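```bash
python3 -m crank '[[-45,-8,0,0,0],[-89,-15,0,0,50],[-58,-281,-58,-0.38,50],[-58,-281,-58,-0.38,50],[-58,-281,-58,-0.38,50],[-58,-281,-58,-0.38,50],[-58,-281,-58,-0.38,50],[-58,-281,-58,-0.38,50],[-58,-281,-58,-0.38,50],[-58,-281,-58,-0.38,50]]'; python3 - <<'E'
from h import *
im,d,c=save('wrist','wrist4');z=load('wrist4');w=cloud(z)
for lo,hi in [(80,90),(33,41),(5,14)]:
    m=(w[...,2]>lo)&(w[...,2]<hi)&(np.hypot(w[...,0]-600,w[...,1]+150)<100); q=w[m][:,:2].astype(np.float32)
    v,u=np.nonzero(m); print(lo,len(q),cv2.minAreaRect(q) if len(q)>5 else 0,np.median(w[m][:,2]),u.min(),u.max(),v.min(),v.max())
save('top','top4')
E
```

```text
time: 4.6
tcp_pos: [517.2, -131.1, 259.2]
ee_rot: [-0.549, 0.55, 0.445, -0.445]
ft_force: [1.1, 0.2, 0.5]
finger_gap: 49.9
80 540 ((599.330322265625, -148.20542907714844), (9.444143295288086, 60.560848236083984), 77.84278869628906) 83.83054783776728 316 325 275 329
33 7579 ((607.2161865234375, -150.04542541503906), (104.13319396972656, 114.25408935546875), 78.1584701538086) 37.01369642580436 275 366 245 337
5 2071 ((541.8986206054688, -136.28900146484375), (110.01703643798828, 33.22168731689453), 77.81027221679688) 9.784821283340742 274 366 218 245
```

View pics/wrist4.png

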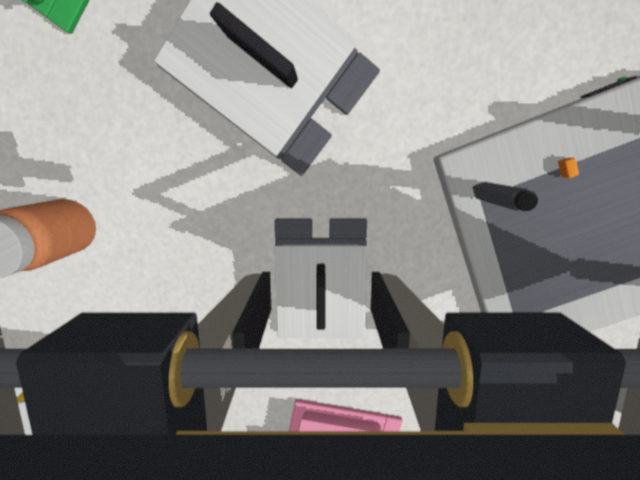

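View pics/top4.png

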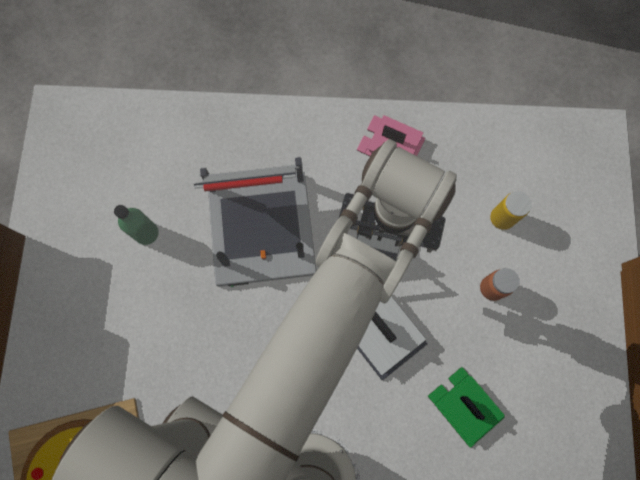

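```bash
python3 -m crank '[[62,-13,-30,0,50],[62,-13,-90,0,50],[62,-13,-140,0,50],[62,-13,-140,0,50],[62,-13,-140,0,50]]'; python3 -c "
from h import *
print(r.get_obs()['tcp_pos'])
im,d,c=save('wrist','wrist5')"
```

```text
time: 5.32
tcp_pos: [580.4, -145.6, 121.2]
ee_rot: [-0.549, 0.551, 0.445, -0.444]
ft_force: [1.3, -0.6, -0.2]
finger_gap: 49.8
[ 580.43747079 -145.64472712  121.21676785]
```

View pics/wrist5.png

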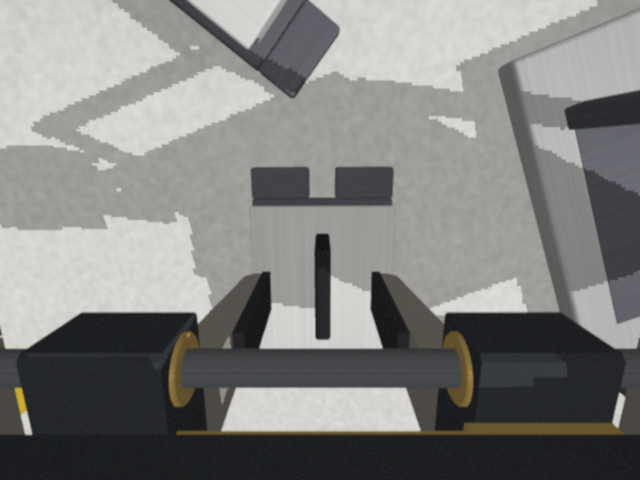

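```bash
python3 -m crank '[[0,1,-40,0,50],[0,1,-67,0,50],[0,1,-67,0,50],[0,1,-67,0,0],[0,1,-67,0,0],[0,1,-67,0,0],[0,1,-67,0,0],[0,1,-67,0,0]]'; python3 -m crank '[[0,0,10,0,0],[0,0,30,0,0],[0,0,60,0,0],[0,0,60,0,0]]'; python3 -c "
from h import *
print(r.get_obs()['tcp_pos'])
save('wrist','wrist6');save('side','side6')"
```

```text
time: 6.38
tcp_pos: [579.2, -144.3, 52.0]
ee_rot: [-0.55, 0.55, 0.444, -0.444]
ft_force: [-1.4, 1.1, 2.3]
finger_gap: 9.5
time: 6.88
tcp_pos: [581.4, -145.5, 115.3]
ee_rot: [-0.548, 0.552, 0.445, -0.443]
ft_force: [0.3, -1.0, -6.4]
finger_gap: 10.0
[ 581.35772972 -145.47289596  115.26884814]
```

View pics/wrist6.png

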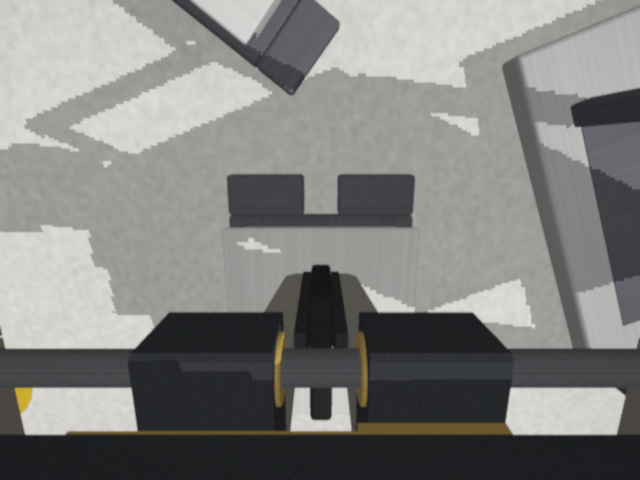

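View pics/side6.png

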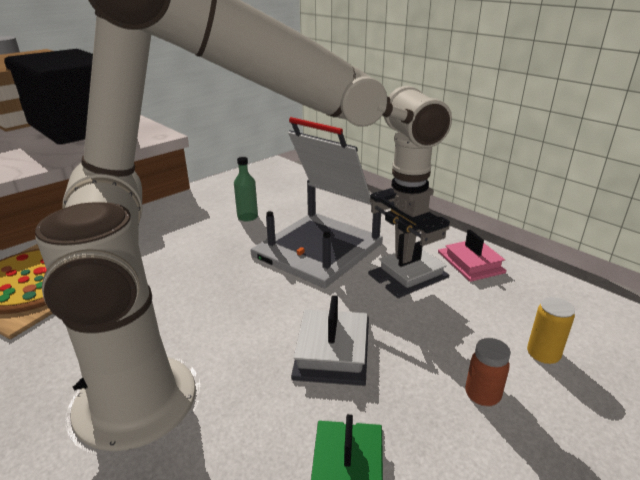

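```bash
python3 -m crank '[[0,0,50,0,0],[-20,10,100,0,0],[-50,50,105,0.06,0],[-75,100,105,0.15,0],[-95,150,105,0.25,0],[-105,200,105,0.33,0],[-105,245,105,0.38,0],[-105,277,105,0.38,0],[-105,277,105,0.38,0],[-105,277,105,0.38,0],[-105,277,105,0.38,0]]'; python3 -c "
from h import *
print(r.get_obs()['tcp_pos'])
save('wrist','wrist7');save('side','side7')"
```

```text
time: 8.35
tcp_pos: [473.9, 131.7, 216.1]
ee_rot: [0.457, -0.456, -0.54, 0.54]
ft_force: [-0.2, 0.3, -6.1]
finger_gap: 9.9
[473.85993854 131.68638345 216.05108266]
```

View pics/wrist7.png

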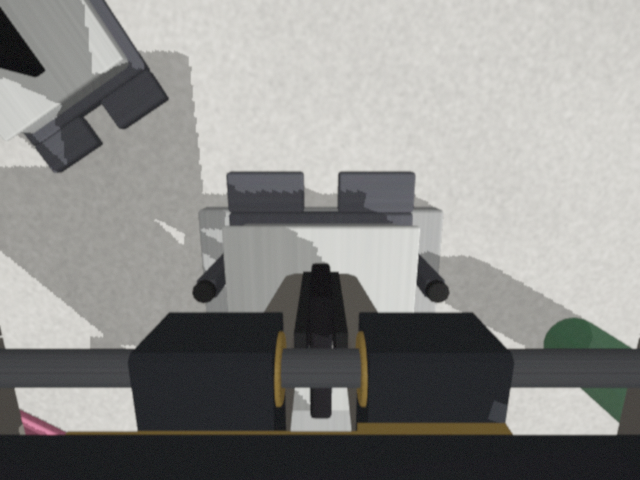

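View pics/side7.png

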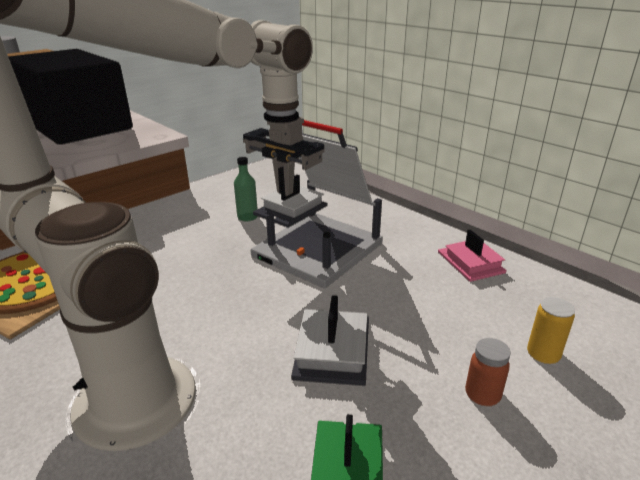

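```bash
python3 -m crank '[[20,3,-20,0,0],[40,7,-50,0,0],[59,10,-80,0,0],[59,10,-105,0,0],[59,10,-115,0,0],[59,10,-115,0,0]]'; python3 -c "
from h import *
o=r.get_obs();print(o['tcp_pos'],o['ft_force'])
save('wrist','wrist8');im,d,c=save('side','side8');cv2.imwrite('pics/s8c.png',cv2.resize(im[20:280,220:420],None,fx=2.3,fy=2.3))"
```

```text
time: 9.2
tcp_pos: [532.6, 142.3, 101.3]
ee_rot: [0.457, -0.456, -0.54, 0.54]
ft_force: [-0.6, -0.4, -5.2]
finger_gap: 10.2
[532.62113756 142.30448456 101.28272883] [-0.55470983 -0.42536145 -5.19213659]
```

View pics/wrist8.png

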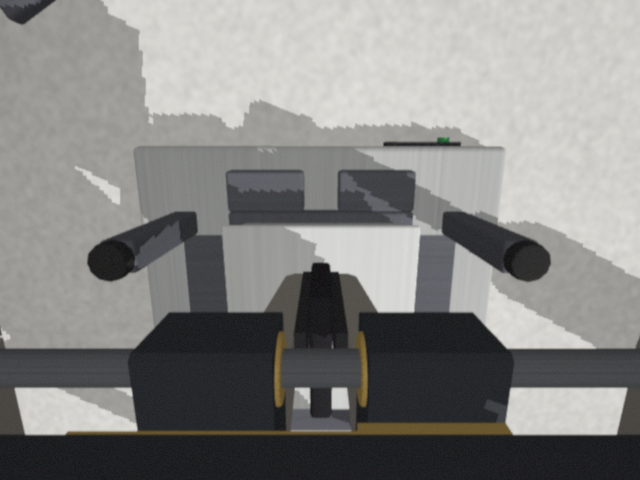

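View pics/s8c.png

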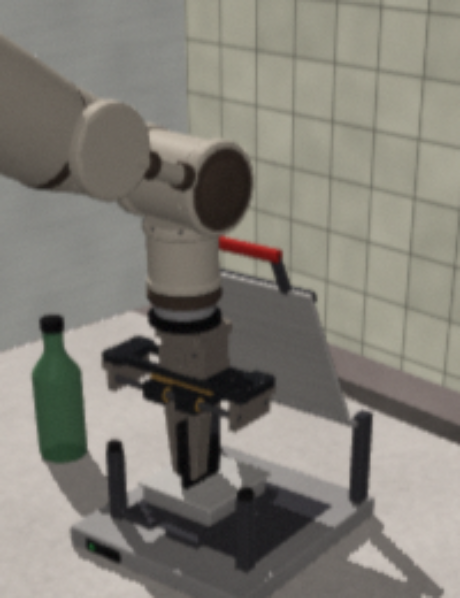

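```bash
python3 -m crank '[[0,-1,-5,0,0],[0,-1,-8,0,0],[0,-1,-10,0,0],[0,-1,-10,0,0]]'
```

```text
time: 9.8
tcp_pos: [532.8, 141.7, 91.4]
ee_rot: [0.456, -0.456, -0.54, 0.54]
ft_force: [0.3, 0.1, -5.1]
finger_gap: 9.6
```

```bash
python3 -m crank '[[0,0,-1,0,0],[0,0,-1,0,0]]'; python3 -m crank '[[0,0,-1,0,0],[0,0,-2,0,0],[0,0,-2,0,0]]'
```

```text
time: 10.05
tcp_pos: [533.2, 141.7, 91.0]
ee_rot: [-0.456, 0.456, 0.54, -0.54]
ft_force: [-0.9, 0.7, -2.9]
finger_gap: 9.9
time: 10.42
tcp_pos: [534.3, 141.8, 90.8]
ee_rot: [-0.456, 0.457, 0.541, -0.54]
ft_force: [-3.7, -0.7, 7.3]
finger_gap: 9.7
```

```bash
python3 -m crank '[[0,0,1,0,0],[0,0,1,0,14],[0,0,1,0,20],[0,0,1,0,40],[0,0,1,0,40]]'; python3 -c "
from h import *
o=r.get_obs();print(o['tcp_pos'],o['ft_force'])
im,d,c=save('side','side9');cv2.imwrite('pics/s9c.png',cv2.resize(im[120:300,220:420],None,fx=3,fy=3))"
```

```text
time: 11.05
tcp_pos: [533.0, 141.6, 89.5]
ee_rot: [0.456, -0.456, -0.54, 0.54]
ft_force: [0.6, -0.4, -0.4]
finger_gap: 38.0
[533.01863647 141.62461089  89.51959934] [ 0.64027256 -0.38016402 -0.360197  ]
```

View pics/s9c.png

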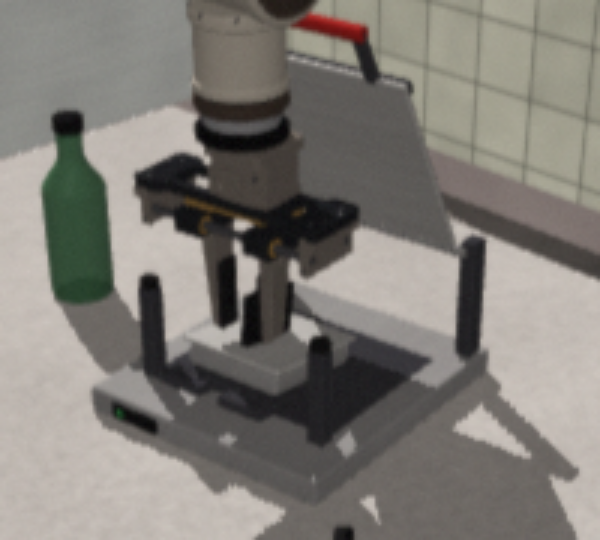

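```bash
python3 -m crank '[[-25,-4,2,0,40],[-60,-10,20,0,40],[-90,-15,60,0,40],[-90,-15,100,0,40],[-90,-15,100,0,40]]'; python3 -c "
from h import *
o=r.get_obs();print(o['tcp_pos'],o['ft_force'])
save('wrist','wrist10');save('top','top10')"
```

```text
time: 11.72
tcp_pos: [445.3, 126.7, 193.3]
ee_rot: [-0.454, 0.458, 0.542, -0.538]
ft_force: [0.6, -0.5, -0.5]
finger_gap: 40.1
[445.29896938 126.70490765 193.26901194] [ 0.56536028 -0.54381643 -0.47184273]
```

View pics/wrist10.png

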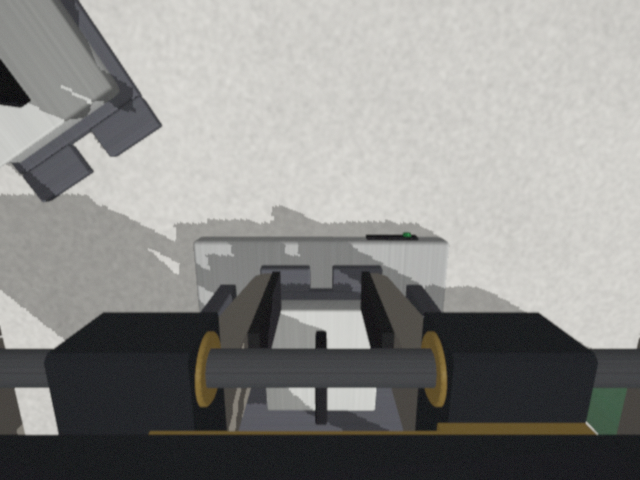

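```bash
python3 -m crank '[[0,0,-60,0,40],[0,0,-120,0,40],[31,5,-135,0,40],[40,7,-135,0,40],[40,7,-135,0,40]]'; python3 -c "
from h import *
o=r.get_obs();print(o['tcp_pos'],o['ft_force'])
im,d,c=save('side','side11');cv2.imwrite('pics/s11c.png',cv2.resize(im[120:300,220:420],None,fx=3,fy=3))
im,d,c=save('wrist','wrist11')"
```

```text
time: 12.45
tcp_pos: [483.6, 133.7, 54.9]
ee_rot: [-0.456, 0.456, 0.54, -0.54]
ft_force: [0.2, -0.3, 0.8]
finger_gap: 40.2
[483.55116734 133.7258295   54.92557981] [ 0.21330088 -0.30983527  0.80653087]
```

View pics/s11c.png

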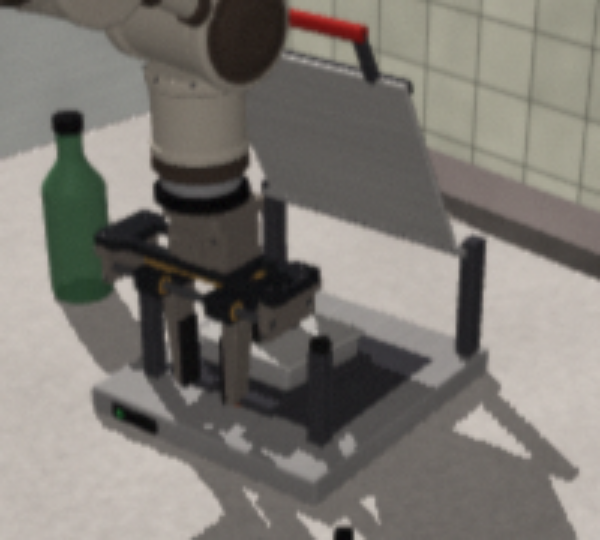

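View pics/wrist11.png

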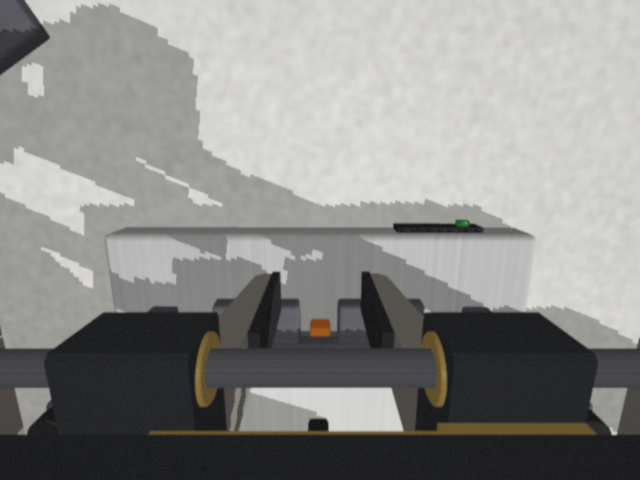

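```bash
python3 -m crank '[[0,0,4,0,40],[10,2,4,0,40],[20,3,4,0,40],[25,4,4,0,40],[30,5,4,0,40],[33,6,4,0,40],[33,6,4,0,40]]'; python3 -c "
from h import *
o=r.get_obs();print(o['tcp_pos'],o['ft_force'])
im,d,c=save('side','side12');cv2.imwrite('pics/s12c.png',cv2.resize(im[120:300,220:420],None,fx=3,fy=3))
im,d,c=save('wrist','wrist12')"
```

```text
time: 13.42
tcp_pos: [515.7, 139.7, 58.1]
ee_rot: [0.456, -0.456, -0.54, 0.54]
ft_force: [-1.5, -0.1, -0.7]
finger_gap: 39.8
[515.67896522 139.70979651  58.12811743] [-1.51864965 -0.1463703  -0.66409937]
```

View pics/s12c.png

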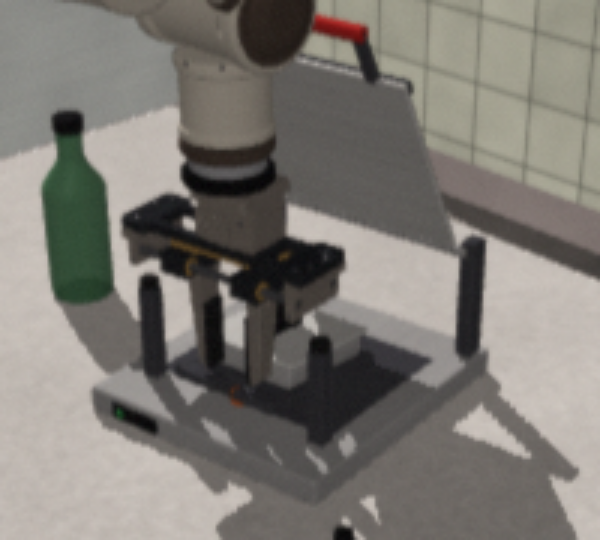

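View pics/wrist12.png

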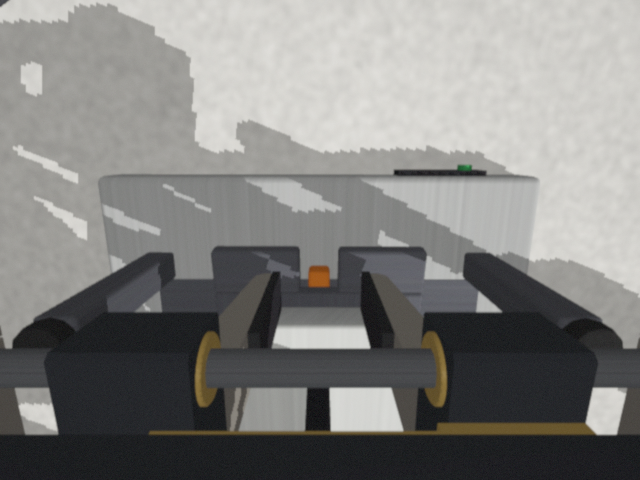

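```bash
python3 -m crank '[[3,0,0,0,40],[5,1,0,0,40],[7,1,0,0,40],[9,2,0,0,40],[11,2,0,0,40],[13,2,0,0,40],[13,2,0,0,40]]'; python3 -c "
from h import *
o=r.get_obs();print(o['tcp_pos'],o['ft_force'])
im,d,c=save('side','side13');cv2.imwrite('pics/s13c.png',cv2.resize(im[120:300,220:420],None,fx=3,fy=3))
im,d,c=save('wrist','wrist13')"
```

```text
time: 14.4
tcp_pos: [529.5, 141.7, 58.8]
ee_rot: [-0.456, 0.456, 0.54, -0.54]
ft_force: [-1.7, 0.9, -1.5]
finger_gap: 40.0
[529.48401162 141.65709148  58.79864029] [-1.66927839  0.85923061 -1.52370262]
```

View pics/s13c.png

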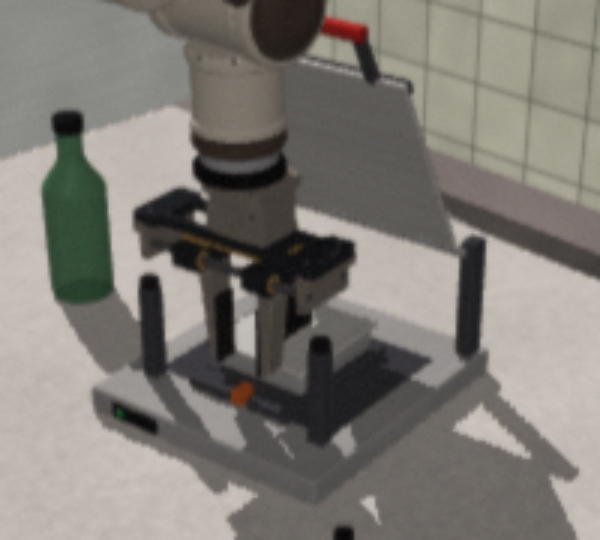

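View pics/wrist13.png

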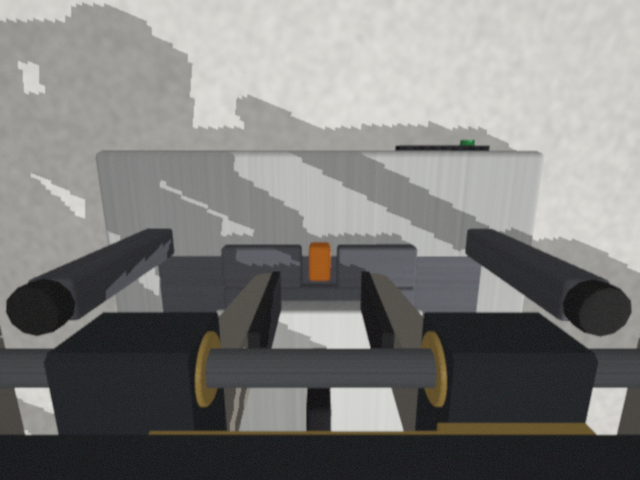

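```bash
python3 -m crank '[[-25,-4,3,0,40],[-60,-10,40,0,40],[-80,-13,100,0,40],[-80,-13,140,0,20],[-80,-13,140,0,20],[-80,-13,140,0,0],[-80,-13,140,0,0]]'; python3 -c "
from h import *
o=r.get_obs();print(o['tcp_pos'],o['ft_force'])
im,d,c=save('wrist','wrist14');z=load('wrist14');w=cloud(z)
S=np.array([585.3,150.3]);a=.1676;ex=np.array([np.cos(a),np.sin(a)]);ey=np.array([-np.sin(a),np.cos(a)])
l=np.stack([(w[...,:2]-S)@ex,(w[...,:2]-S)@ey,w[...,2]],-1)
np.save('pics/l14.npy',l)
for lo,hi in [(104,114),(58,65),(32,38)]:
    m=(l[...,2]>lo)&(l[...,2]<hi)&(abs(l[...,0])<110)&(abs(l[...,1])<78)
    v,u=np.nonzero(m)
    if m.sum()>5: q=l[m]; print(lo,m.sum(),cv2.minAreaRect(q[:,:2].astype(np.float32)),np.median(q[:,2]),np.percentile(q,[1,99],axis=0).round(1).tolist(),u.min(),u.max(),v.min(),v.max())
m=mask(im,(3,150,90),(18,255,255));u,v,k=cen(m);print('key',u,v,k,l[m>0][l[m>0][:,2]>36].mean(0))
g=(l[...,2]>112)&(l[...,2]<126)&(l[...,0]<-50)&(l[...,0]>-90)
for s in (1,-1):
    t=g&(s*l[...,1]>80)&(s*l[...,1]<105);print('post',t.sum(),l[t].mean(0) if t.sum() else 0)
"
```

```text
time: 15.38
tcp_pos: [448.2, 128.6, 197.0]
ee_rot: [0.457, -0.456, -0.54, 0.541]
ft_force: [-0.1, -0.1, 0.4]
finger_gap: 2.0
[448.22406355 128.60423246 196.99541713] [-0.08055107 -0.07801573  0.36953575]
104 515 ((1.6260223388671875, -0.04202890396118164), (42.48400115966797, 9.29570198059082), 0.05887327715754509) 108.88690909387654 [[-19.1, -4.6, 107.1], [21.5, 4.6, 110.5]] 313 324 388 430
58 929 ((8.809040069580078, 2.453763961791992), (32.63947296142578, 110.46756744384766), 88.97427368164062) 62.08519799995373 [[-45.2, -14.6, 60.6], [62.8, 17.0, 63.6]] 304 337 329 430
32 593 ((-57.13886260986328, 0.09429168701171875), (33.60372543334961, 109.56690216064453), 1.8679778575897217) 34.85991888363055 [[-73.0, -54.4, 32.3], [-42.4, 54.4, 37.2]] 263 374 291 322
key 320.46086956521737 300.9391304347826 115 [-86.37587532   1.63699195  90.2670596 ]
post 0 0
post 0 0
```

View pics/wrist14.png

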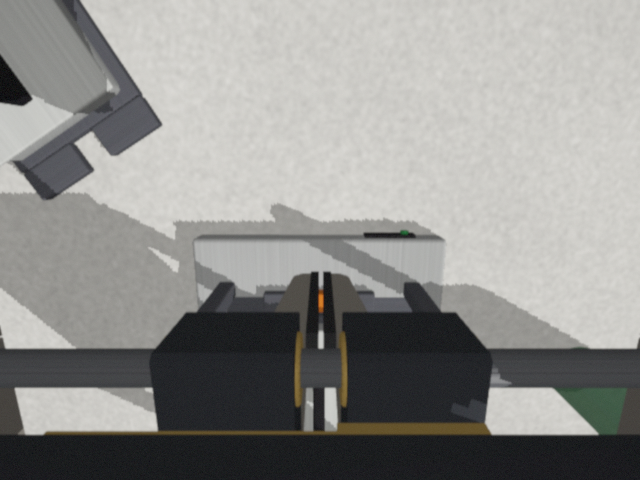

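```bash
python3 -m crank '[[0,0,60,-0.18,36],[0,0,120,-0.36,36],[0,0,180,-0.54,36],[0,0,225,-0.72,36],[0,0,225,-0.9,36],[20,3,225,-1.08,36],[40,7,225,-1.26,36],[40,7,225,-1.44,36],[40,7,225,-1.571,36],[40,7,225,-1.571,36],[40,7,225,-1.571,36]]'; python3 -c "
from h import *
o=r.get_obs();print(o['tcp_pos'],o['ee_rot'],o['q'])
S=np.array([585.3,150.3]);a=.1676;ex=np.array([np.cos(a),np.sin(a)]);ey=np.array([-np.sin(a),np.cos(a)])
for n in ['side','top','wrist']:
    im,d,c=save(n,n+'15');z=load(n+'15');w=cloud(z)
    m=mask(im,(0,150,60),(6,255,255))|mask(im,(172,150,60),(180,255,255))
    l=np.stack([(w[...,:2]-S)@ex,(w[...,:2]-S)@ey,w[...,2]],-1)
    m=(m>0)&(l[...,2]>300)&(abs(l[...,0])<60)&(abs(l[...,1])<100)
    p=l[m];print(n,len(p))
    if len(p)>10: print(p.mean(0),np.percentile(p,[2,50,98],axis=0).round(1).tolist())
"
```

```text
time: 16.8
tcp_pos: [489.0, 135.6, 423.0]
ee_rot: [0.705, -0.705, -0.06, 0.06]
ft_force: [0.2, 0.2, 0.6]
finger_gap: 36.1
[489.00589977 135.63991369 423.01050579] [ 0.70457137 -0.70452705 -0.05971568  0.06045539] [ 3.20459436e-02 -6.26541111e-02  1.42228460e+00  7.30131848e-06
  1.78301012e+00 -1.38105301e-01]
side 265
[ -0.84689866  -5.90622016 351.16933313] [[-5.6, -75.2, 345.4], [-1.1, -8.2, 351.4], [5.6, 68.3, 355.9]]
top 157
[  2.97797071 -47.55781281 353.35907362] [[-2.6, -74.1, 348.3], [2.2, -47.6, 354.2], [10.1, -21.1, 358.7]]
wrist 3524
[  3.13745143  20.21407323 353.54322875] [[-2.1, -38.9, 349.1], [2.6, 21.9, 354.1], [10.6, 73.5, 356.2]]
```

View pics/side15.png

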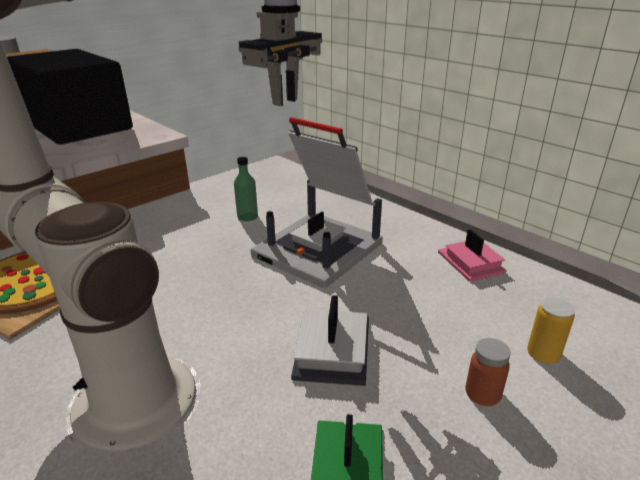

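View pics/top15.png

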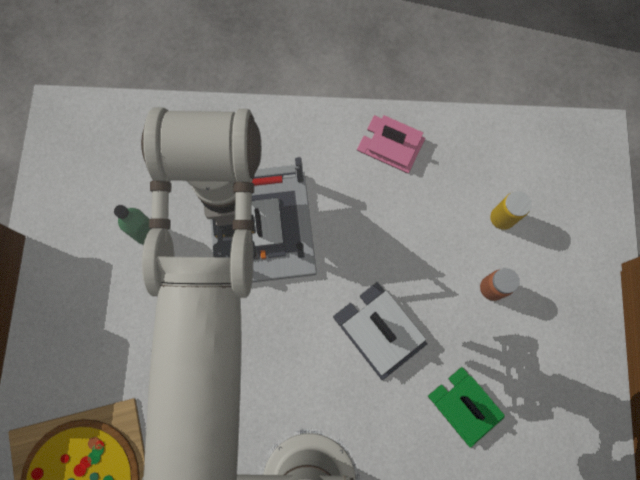

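```bash
python3 -m crank '[[50,8,0,0,36],[100,15,0,0,36],[100,15,-20,0,36],[100,15,-20,0,36],[100,15,-20,0,36]]'; python3 -c "
from h import *
o=r.get_obs();print(o['tcp_pos'],o['ee_rot'])
S=np.array([585.3,150.3]);a=.1676;ex=np.array([np.cos(a),np.sin(a)]);ey=np.array([-np.sin(a),np.cos(a)])
d=o['tcp_pos'][:2]-S;print(d@ex,d@ey)
save('wrist','wrist16')"
```

```text
time: 17.58
tcp_pos: [588.8, 150.7, 404.8]
ee_rot: [-0.705, 0.705, 0.06, -0.059]
ft_force: [0.1, -0.1, -0.5]
finger_gap: 36.0
[588.76104132 150.68186819 404.84960068] [-0.7045953   0.70460975  0.05997925 -0.05893261]
3.4762469952578723 -0.2008412226218474
```

View pics/wrist16.png

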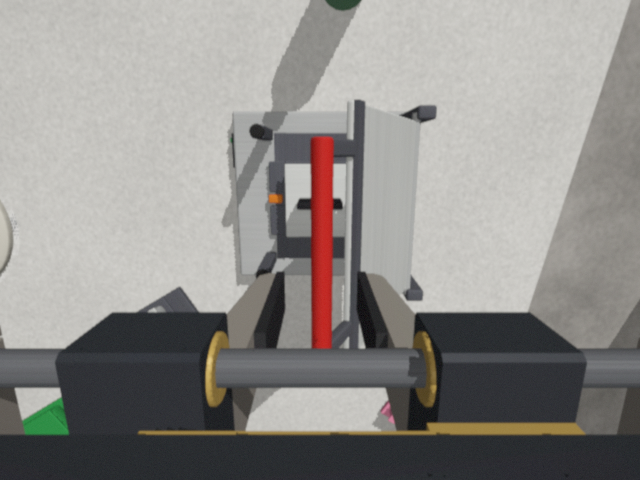

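```bash
python3 -m crank '[[0,0,-40,0,36],[0,0,-60,0,36],[0,0,-70,0,36],[0,0,-70,0,36],[0,0,-70,0,36]]'; python3 -c "
from h import *
o=r.get_obs();print(o['tcp_pos'],o['ft_force'])
im,d,c=save('side','side17');cv2.imwrite('pics/s17c.png',cv2.resize(im[20:260,220:420],None,fx=2.5,fy=2.5))"
```

```text
time: 18.25
tcp_pos: [589.5, 150.7, 335.4]
ee_rot: [-0.705, 0.705, 0.06, -0.058]
ft_force: [-0.2, -0.1, -0.0]
finger_gap: 36.1
[589.52405828 150.67679213 335.3730621 ] [-0.2268222  -0.06651849 -0.02332604]
```

View pics/s17c.png

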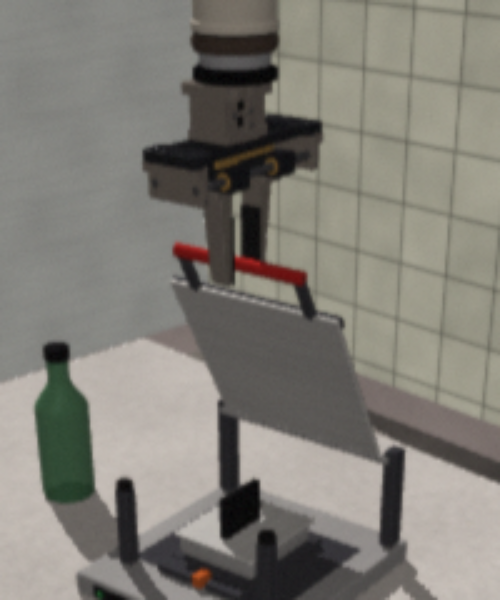

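```bash
python3 -m crank '[[0,0,0,0,0],[0,0,0,0,0],[0,0,0,0,0],[0,0,0,0,0],[0,0,0,0,0]]'; python3 -c "
import numpy as np
a=.1676
for t0,ts in [(1.1,np.arange(1.05,.49,-.05)),(.5,np.arange(.45,.04,-.05))]:
    for t in ts:
        x=-245*(np.cos(t)-np.cos(t0));z=245*(np.sin(t)-np.sin(t0));print(round(t,2),np.round([x*np.cos(a),x*np.sin(a),z],1).tolist())
"
```

```text
time: 18.92
tcp_pos: [589.2, 150.7, 333.8]
ee_rot: [0.705, -0.705, -0.059, 0.059]
ft_force: [0.4, 0.2, 0.6]
finger_gap: 13.1
1.05 [-10.6, -1.8, -5.8]
1.0 [-20.9, -3.5, -12.2]
0.95 [-30.9, -5.2, -19.1]
0.9 [-40.6, -6.9, -26.4]
0.85 [-49.9, -8.4, -34.3]
0.8 [-58.7, -9.9, -42.6]
0.75 [-67.2, -11.4, -51.3]
0.7 [-75.2, -12.7, -60.5]
0.65 [-82.7, -14.0, -70.1]
0.6 [-89.8, -15.2, -80.0]
0.55 [-96.4, -16.3, -90.3]
0.5 [-102.4, -17.3, -100.9]
0.45 [-5.5, -0.9, -10.9]
0.4 [-10.5, -1.8, -22.1]
0.35 [-14.9, -2.5, -33.4]
0.3 [-18.8, -3.2, -45.1]
0.25 [-22.1, -3.7, -56.8]
0.2 [-24.8, -4.2, -68.8]
0.15 [-26.9, -4.5, -80.8]
0.1 [-28.4, -4.8, -93.0]
0.05 [-29.3, -5.0, -105.2]
```

Bar gripped (13 mm between the fingers). First part of the swing, to about 0.7 rad, where the hinge still holds the cover.

```bash
python3 -m crank '[[-11,-2,-6,0,0],[-21,-4,-12,0,0],[-31,-5,-19,0,0],[-41,-7,-26,0,0],[-50,-8,-34,0,0],[-59,-10,-43,0,0],[-67,-11,-51,0,0],[-75,-13,-60,0,0],[-75,-13,-60,0,0]]'; python3 -c "
from h import *
o=r.get_obs();print(o['tcp_pos'],o['ft_force'])
im,d,c=save('side','side18');cv2.imwrite('pics/s18c.png',cv2.resize(im[20:260,220:420],None,fx=2.5,fy=2.5))"
```

```text
time: 20.05
tcp_pos: [512.5, 137.8, 272.0]
ee_rot: [0.705, -0.704, -0.058, 0.061]
ft_force: [-1.0, 2.3, -5.2]
finger_gap: 12.7
[512.51358419 137.84420677 271.99062551] [-0.96563876  2.30800379 -5.18857973]
```

View pics/s18c.png

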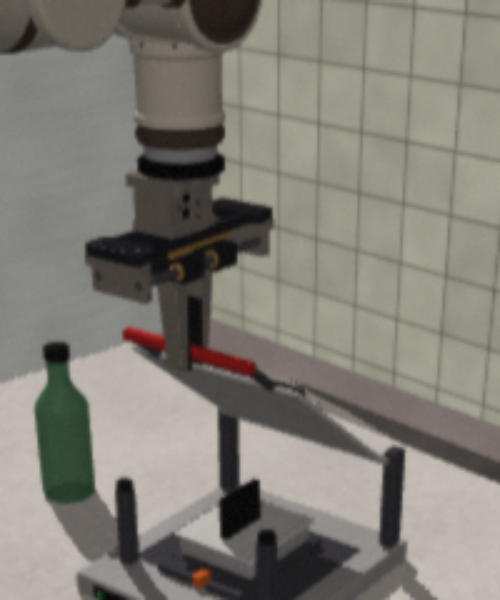

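```bash
python3 -m crank '[[-8,-1,-10,0,0],[-15,-2,-20,0,0],[-21,-4,-30,0,0],[-27,-5,-40,0,0],[-33,-5,-51,0,0],[-38,-6,-62,0,0],[-42,-7,-74,0,0],[-46,-8,-85,0,0],[-48,-8,-91,0,0],[-49,-8,-97,0,0],[-51,-9,-103,0,0],[-52,-9,-109,0,0],[-53,-9,-115,0,0],[-54,-9,-121,0,0],[-54,-9,-121,0,0]]'; python3 -c "
from h import *
o=r.get_obs();print(o['tcp_pos'],o['ft_force'])
im,d,c=save('side','side19');cv2.imwrite('pics/s19c.png',cv2.resize(im[60:300,220:420],None,fx=2.5,fy=2.5))"
```

```text
time: 21.98
tcp_pos: [459.8, 128.7, 151.5]
ee_rot: [0.705, -0.705, -0.059, 0.059]
ft_force: [3.1, 5.3, -4.7]
finger_gap: 13.4
[459.75691762 128.70034518 151.54037904] [ 3.14669335  5.28036167 -4.71109603]
```

View pics/s19c.png

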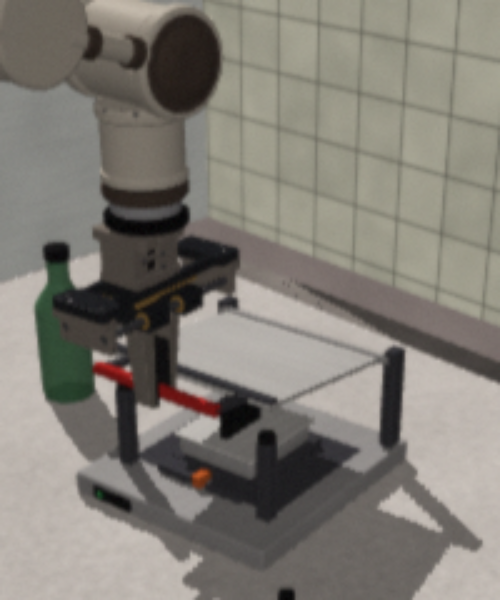

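```bash
python3 -m crank '[[0,0,-5,0,0],[-1,0,-10,0,0],[-1,0,-15,0,0],[-2,0,-20,0,0],[-2,0,-25,0,0],[-2,0,-29,0,0],[-2,0,-32,0,0],[-3,0,-34,0,0],[-3,0,-34,0,0]]'; python3 -m crank '[[0,0,-1,0,0],[0,0,-2,0,0],[0,0,-3,0,0],[0,0,-3,0,0]]'
```

```text
time: 23.15
tcp_pos: [457.5, 128.4, 118.5]
ee_rot: [-0.704, 0.705, 0.06, -0.059]
ft_force: [0.9, -0.6, -4.1]
finger_gap: 13.1
time: 23.65
tcp_pos: [457.5, 128.4, 116.7]
ee_rot: [-0.704, 0.705, 0.06, -0.059]
ft_force: [-2.6, -1.4, 6.0]
finger_gap: 12.6
```

```bash
python3 -m crank '[[0,0,-1,0,0],[0,0,-1,0,16],[0,0,-1,0,24],[0,0,-1,0,34],[0,0,-1,0,34],[0,0,-1,0,34]]'; python3 -m crank '[[0,0,15,0,34],[0,0,50,0,34],[0,0,110,0,34],[-60,0,150,0,34],[-100,0,150,0,34],[-100,0,150,0,34],[-100,0,150,0,34]]';  python3 -c "
from h import *
o=r.get_obs();print(o['tcp_pos'],o['ft_force'])
im,d,c=save('top','top20');cv2.imwrite('pics/t20c.png',cv2.resize(im[130:310,170:340],None,fx=3,fy=3))
z=load('top20');w=cloud(z);m=mask(im,(0,150,60),(6,255,255),(180,150,330,330))|mask(im,(172,150,60),(180,255,255),(180,150,330,330))
p=w[m>0];print('bar',len(p),np.nanpercentile(p,[5,50,95],axis=0).round(1).tolist())
im,d,c=save('side','side20');cv2.imwrite('pics/s20c.png',cv2.resize(im[60:300,220:420],None,fx=2.5,fy=2.5))"
```

```text
time: 24.4
tcp_pos: [456.9, 128.6, 114.5]
ee_rot: [0.705, -0.705, -0.059, 0.059]
ft_force: [-1.0, -0.2, 0.1]
finger_gap: 34.0
time: 25.28
tcp_pos: [357.6, 128.6, 265.3]
ee_rot: [-0.705, 0.705, 0.06, -0.059]
ft_force: [0.9, 0.1, 0.0]
finger_gap: 33.8
[357.58488259 128.60516937 265.25889893] [0.88910054 0.10968869 0.04510694]
bar 99 [[458.4, 57.3, 131.5], [464.2, 81.3, 136.0], [470.2, 103.6, 139.4]]
```

View pics/s20c.png

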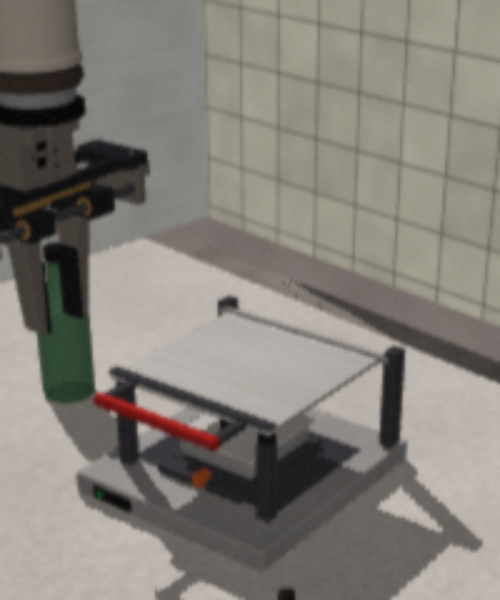

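View pics/t20c.png

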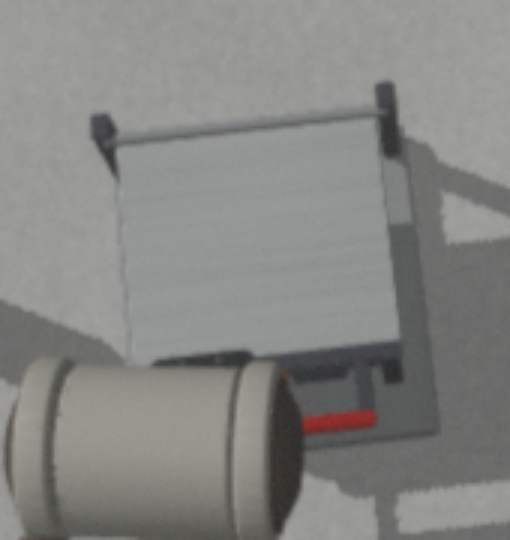

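```bash
python3 -c "
from h import *
S=np.array([585.3,150.3]);a=.1676;ex=np.array([np.cos(a),np.sin(a)]);ey=np.array([-np.sin(a),np.cos(a)])
for n in ['side20','top20']:
    z=load(n);w=cloud(z);l=np.stack([(w[...,:2]-S)@ex,(w[...,:2]-S)@ey,w[...,2]],-1)
    m=(l[...,0]>-60)&(l[...,0]<90)&(abs(l[...,1])<90)&(l[...,2]>115)&(l[...,2]<160);p=l[m]
    A=np.c_[p[:,0],p[:,1],np.ones(len(p))];print(n,len(p),np.linalg.lstsq(A,p[:,2],rcond=None)[0],np.median(p[:,2]))
for n in ['side15','side20']:
    z=load(n);w=cloud(z);l=np.stack([(w[...,:2]-S)@ex,(w[...,:2]-S)@ey,w[...,2]],-1)
    m=(abs(l[...,0])<90)&(abs(l[...,1])<70)&(l[...,2]>58)&(l[...,2]<66);p=l[m];print(n,len(p),np.percentile(p,[1,50,99],axis=0).round(1).tolist())
    m=(abs(l[...,0])<60)&(abs(l[...,1])<12)&(l[...,2]>75)&(l[...,2]<112);p=l[m];print(' blade',len(p),np.percentile(p,[2,50,98],axis=0).round(1).tolist() if len(p) else 0)
    print(' key',cen(mask(z['im'],(3,150,60),(18,255,255),(285,235,315,265))))
    m=(abs(l[...,0])<90)&(abs(l[...,1])<70)&(l[...,2]>32)&(l[...,2]<38);p=l[m];print(' plate',len(p),np.percentile(p,[1,50,99],axis=0).round(1).tolist())
o=np.hstack([cv2.resize(load(n)['im'][205:280,245:345],None,fx=3.9,fy=3.9) for n in ('side15','side20')]);cv2.imwrite('pics/cmp.png',o)
"
```

```text
side20 1779 [-1.33777689e-03  8.26682334e-04  1.31755944e+02] 131.76191083696867
top20 4826 [ 5.79853877e-04 -2.69729249e-04  1.31586120e+02] 131.61535338805425
side15 572 [[-48.1, -52.6, 58.4], [-5.1, -10.8, 61.7], [65.5, 51.2, 65.2]]
 blade 216 [[-29.6, -7.1, 76.0], [-4.0, -3.9, 95.2], [30.5, 3.3, 110.0]]
 key (np.float64(300.0652173913044), np.float64(250.3695652173913), 46)
 plate 369 [[-75.0, -56.0, 32.1], [-50.8, -17.8, 34.7], [73.5, 52.2, 37.9]]
side20 292 [[-47.5, -53.3, 58.3], [-12.4, -23.9, 61.5], [64.4, 50.0, 64.3]]
 blade 10 [[-29.5, -5.8, 76.0], [-26.8, 0.1, 81.7], [-25.0, 4.0, 85.2]]
 key (np.float64(300.14285714285717), np.float64(250.61904761904762), 42)
 plate 361 [[-75.0, -56.1, 32.1], [-52.1, -18.8, 34.8], [70.6, 52.0, 37.8]]
```

View pics/cmp.png

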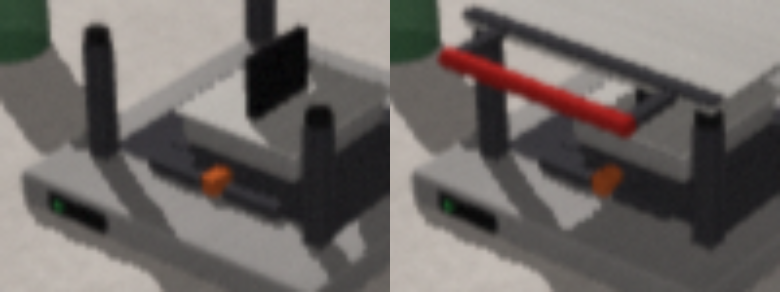

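Cover slope is under 0.002 rad. The pan has not moved and is flat, with the key in its notch, and the robot is clear of everything, so I'm handing in.

```bash
python3 -c "
from h import *
print(r.job_done()); print(r.get_obs()['time'])"
```

```text
the job is handed in; nothing more can be done
None
the job is handed in; nothing more can be done
```

The pan is seated on the deck with the key in its notch, and the cover is down on its stops. I handed the job in at about 25 s of the 64 s allowed; no verdict was given.

**What I did:**
- **Cover up:** the moves cannot lean the tool, so I first nudged the cover to its upper stop with closed fingers to make room.
- **Pan:** I carried the small grey pan by the front of its blade and set it down with its front on the key. I then let go and slid it back with the fingers until the notch dropped over the key. That last settling, with its rear edge on the deck, was a drop of about 14 mm at the front edge and 8 mm at the pan's origin by geometry. I did not measure its speed.
- **Cover down:** I pinched the red bar and guided it down to its stops, at about 0.15–0.4 rad/s over the last 0.3 rad as commanded. Then I let go and backed away.

**Last checks:**
- **Pan:** it is about 1 mm behind the seat point, within about 0.5 mm sideways, and square. The lid top is 62 mm above the counter, so it is flat. It did not shift while the cover came down.
- **Cover:** its slope is below 0.002 rad, and the bar is about 130 mm above the counter.
- **Robot:** contact force is about 0 and it touches nothing.
- **Bystanders:** I did not measure the bottle, jar and can at the end. The moves stayed clear of them, and they looked unmoved where they showed in the pictures.

**What disagreed or surprised:**
- The wrist camera and the top camera differ by 2–3 mm in x. I used the wrist camera, which matched the tool position.
- The first push touched the front edge of the pan's plate earlier than I planned. It only slid the pan the right way.

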